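# Weigh a chrome post on the bench beam balance

## Robot

A 7-joint arm with a two-finger parallel gripper is mounted at the origin on a cart in front of the work surface, level with it; the furniture and walls round the work are solid. World frame = base frame: x ahead of the robot, y to its left, z up, the work surface at z = 0. Lengths are in m, angles in rad, forces in N, time in s.
With the tool pointing down it reaches from about 0.4 to 0.9 m from the base axis. Payload 5.5 kg.
Tool frame: the origin (TCP) lies at the centre of the arm's flange, where the gripper is bolted on; the fingertips stand 178 mm ahead of it and the grasp point (between the pads) lies 159 mm ahead of it; x points along the fingers, y is the direction in which the jaws open and shut, and the axes are right-handed (so a half turn about x gives the same grasp; the last joint's range is limited). The gripper opens to 92 mm and grips with 3 to 60 N. Pads are 19 mm wide; open, the fingers measure 130 mm over their backs; the gripper's body (75 mm by 190 mm) begins 47 mm behind the grasp point.
Start: joints at [-1.071, 0.501, -0.427, 1.55, 0.221, 1.138, -0.21], TCP at [0.152, 0.632, 0.405] pointing down, gripper open.
Joint ranges: [-2.88, 2.88], [-0.31, 2.03], [-1.54, 1.56], [0.2, 2.42], [-1.41, 4.55], [0.19, 2.02], [-2.57, 2.57]. Speed limits (rad/s): [2.57, 2.57, 3.14, 3.14, 3.14, 3.14, 3.14].

## Interface

Orientations are given as a 3x3 rotation matrix whose columns are the frame's x, y, z axes.
In Python, from rig import arm gives the robot as it stands.
- The arm moves only by the tool drive_tool, never from a script. Its argument "moves" is a list that holds one entry, the list of rows, each a list of 7 numbers: the shift along the tool's x, y, z in cm, then the turn, a rotation vector about the tool's x, y, z in rad, then the finger opening in cm, from 0 to 9.18. A call has exactly 10 rows; each row shifts and turns the commanded pose from where the row before left it, along the tool's axes as they then stand; what a row does not reach is not made up. A row lasts 1/10 s, in which the tool goes at most 50 mm and 8.59 degrees, less where a joint would pass 70% of its speed; a pose out of reach is approached as far as the arm can. A call is refused whole if a number of a shift passes 5 or a number of a turn 0.15, either way. A call with a gripper value outside its range is refused whole. The fingers move at their own pace and stop on an object; "squeeze" is the grip in N (left out, the last holds). Time passes only in rows, so rows that do not move let the fingers close, or fill a call up. It gives the time, the measured TCP pose, the force and the opening at its end, in the units of the state.
- arm.get_state(): the state, without advancing time (a new reading comes with each control period).
- arm.get_image(name): name is "scene" or "side" or "wrist"; returns the picture (420x560x3 uint8, red, green, blue); there is no depth.
- arm.camera_model(name): a dict with "camera_matrix" (3x3 intrinsics, pixels), "distortion" ([k1, k2, p1, p2, k3] as OpenCV has them; the pictures are not rectified), "R" (3x3) and "t" (3): a world point X has camera coordinates R X + t. Camera axes: x right, y down, z forward; pixel columns grow to the right and rows downward; lengths in m; the calibration is good to about 2 mm. A picture is of the moment at which its call begins: read the wrist's pose just before it. camera_model takes no time and is no camera call; for the wrist camera it gives the pose at the moment of the call.
- arm.finish_job(): hands the job in, once; it reports no verdict.
The state is a dict: "clock": time; "q": joint angles; "joint_vel": joint speeds; "tau": joint torques, N m; "ee_pos": TCP position; "ee_rot": TCP orientation; "force": force on the tool from outside, world axes, zero at the start; "wrist_torque": the same for the moment, N m; "opening": opening from 0.0 (shut) to 1.0 (fully open).
Only numpy, scipy, OpenCV 4.12 (cv2) and the standard library are available. Lean on these libraries where they do the work, as an engineer would, in place of code of your own. Each camera call takes 0.05 s, during which the arm holds its last target. There are 200 camera calls.

## Task

A chrome post waits on the plate of the bench balance. Weigh it: slip the larger of the two loose steel counterweights down over the spindle of the pan at the beam's end so that it sits flat on the pan, then run the sliding poise out along the beam until the beam floats level and at rest, its pointer between the two index lines, with nothing touching it. The beam rides on delicate knife edges, so keep every push, pinch or press on the balance under about 8 N, and leave the post on its plate and the other things on the bench where they are.

Things in the scene. Friction and masses are not known exactly. Their poses are not given: they have to be found in the camera images.
- balance: Fixed grey frame of the bench balance, 74 mm (x) by 440 mm (y). Origin on the bench under the beam's pivot (85 mm up). Beam along y: load plate at +y; pan, pointer, index bracket at -y. The bracket (26 mm wide, 112 mm tall) stands at y -237 to -263, x +12 to +18 mm, with small stop lugs over and under the pointer: at the pan there is most room for fingers that close along the frame's x.
- beam (a joint): Beam angle, rad: 0 level; positive = pan and pointer end high (load too heavy); stops at -0.07 and +0.07. Starts on the +0.07 stop. No friction, slowed by a dashpot: settles in about 1.5 s. Between the stops it floats in proportion to the imbalance: the poise 1 mm further out lowers it by about 0.006 rad.
- pan_seat (a point): Centre of the top face of the round pan (46 mm) fixed on the beam 200 mm from the pivot; 99 mm above the bench when level, 14 mm higher at the +0.07 stop. Its spindle, 12 mm thick, 29 mm tall, stands along the point's z; the last 6 mm taper to a 6 mm tip. The point's y runs along the beam. The pan sinks under a light push until the beam meets its other stop 28 mm lower.
- pointer_tip (a point): Tip of the beam's pointer, 258 mm from the pivot (at the end of the beam).
- index_mark (a point): Fixed point at the index bracket, midway between the two black index lines; pointer_tip lies here when the beam is level. The lines stand 11 mm apart.
- poise (a joint): How far the poise has been run out along the beam from its parking place next to the pivot, m: 0 to 0.103. It grows outward (away from the pivot, towards the pan, the frame's -y). It stays where it is left; its spring pad drags: about 3 N moves it.
- poise_tab (a point): Middle of the poise's upright grip tab: a steel block 20 mm across the beam, 14 mm along it, from 18 mm below this point (shoulder of the poise, 30 mm along the beam, 26 mm across) to 13 mm above. 30 mm from the pivot at poise = 0; 36 mm above the beam's axis, so 121 mm above the bench when level. The pivot's cheeks (top 92 mm above the bench) are close by.
- counterweight: The larger loose steel counterweight: a flat cylinder 42 mm in diameter, 18 mm tall, 0.15 kg, with a 14 mm bore right through along its axis. Origin at the centre of its underside, z along the bore. It lies flat on the bench in front of the balance.
- small_weight: The smaller loose counterweight, 33 mm in diameter, 12 mm tall, 14 mm bore, 0.06 kg: too light for this post, to be left alone. Origin at the centre of its underside.
- chrome_post: The part being weighed: chromed domed post, 76 mm flange, 59 mm tall, about half a kilogram (each casting differs), standing on the load plate. Origin at the centre of its underside.
- plate_mid (a point): Centre of the floor of the round load plate (90 mm across, low rim), 135 mm from the pivot; a linkage keeps the plate level.
- disc: Bystander: machined cast disc, 66 mm across, 10 mm thick.
- hex_key: Bystander: black L-shaped hex key, 92 mm long.
- threadlocker: Bystander: small red bottle with a blue nozzle, 93 mm tall, behind the balance.
- tweezers: Bystander: black tweezers, 122 mm long, behind the balance.
Not all that is in view belongs to the job. What is shaped like the counterweight but red is not meant. What is shaped like the chrome_post but purple is not meant.

How it is judged:
By the outcome, as a careful person would: the job done as asked, in the order asked, and still so for the second after the job is handed in, with the robot touching nothing.
It also fails if it takes over 67 s, if anything falls off the work surface, if the arm or the gripper's body presses on something with over 40 N, if the wrist force passes 120 N, or if a joint passes its speed limit or range.

## Working session

There is one attempt and no reset: what is moved stays moved. The work goes in short steps, Python scripts to look and compute and a tool call to move; the robot and the scene stay as the last step left them, time stands still between calls to the robot, and variables do not carry over. Pictures are saved under pics/ and viewed, about 8 in all and at most 12, crops included, and the job is handed in when it is done.

Besides the shell and the picture viewer there is one more tool, called after "Call:" as name(argument=value, ...) on one line, values as JSON. drive_tool: Moves the arm, as the interface text tells. Its arguments: {"type":"object","properties":{"moves":{"type":"array"},"squeeze":{"type":"number"}},"required":["moves"]}

```bash
mkdir -p pics; cat > h.py <<'E'
import numpy as np, cv2
from rig import arm
def snap(name,fn):
    m=arm.camera_model(name); im=arm.get_image(name); cv2.imwrite('pics/'+fn+'.png',im[:,:,::-1]); np.save('pics/'+fn+'.npy',np.r_[np.ravel(m['camera_matrix']),np.ravel(m['distortion']),np.ravel(m['R']),np.ravel(m['t'])]); return im,m
def load(fn):
    a=np.load('pics/'+fn+'.npy'); return dict(camera_matrix=a[:9].reshape(3,3),distortion=a[9:14],R=a[14:23].reshape(3,3),t=a[23:26])
def ray(m,uv):
    p=cv2.undistortPoints(np.array([[uv]],float),np.array(m['camera_matrix']),np.array(m['distortion']))[0,0]
    R=np.array(m['R']);t=np.array(m['t']); return -R.T@t, R.T@np.array([p[0],p[1],1])
def onz(m,uv,z):
    o,d=ray(m,uv); return o+d*(z-o[2])/d[2]
def proj(m,X):
    R=np.array(m['R']); return cv2.projectPoints(np.array([X],float),cv2.Rodrigues(R)[0],np.array(m['t'],float),np.array(m['camera_matrix']),np.array(m['distortion']))[0][0,0]
def tri(m1,a,m2,b):
    o1,d1=ray(m1,a);o2,d2=ray(m2,b)
    s=np.linalg.lstsq(np.c_[d1,-d2],o2-o1,rcond=None)[0]; p=o1+d1*s[0];q=o2+d2*s[1]; return (p+q)/2,np.linalg.norm(p-q)
E
python3 - <<'E'
from h import *
for n in('scene','side'):
    im,m=snap(n,n+'0'); print(n,-np.array(m['R']).T@np.array(m['t']),np.array(m['R'])[2])
s=arm.get_state();print(s['ee_pos'],s['ee_rot'],s['opening'],s['clock'],s['force'])
E
```

```text
scene [0.01105433 1.04248162 0.72212767] [ 0.45606285 -0.73962209 -0.49494025]
side [ 0.36859608 -0.73816258  0.59243192] [ 0.21753966  0.85202979 -0.47615305]
[0.1524698  0.63153639 0.40378541] [[-4.58864175e-04  2.34545459e-01  9.72105044e-01]
 [-1.69501785e-03  9.72103568e-01 -2.34545902e-01]
 [-9.99998458e-01 -1.75536011e-03 -4.85047631e-05]] 1.0000028815349735 0.1 [0.419251   0.03012387 0.45946389]
```

View pics/scene0.png

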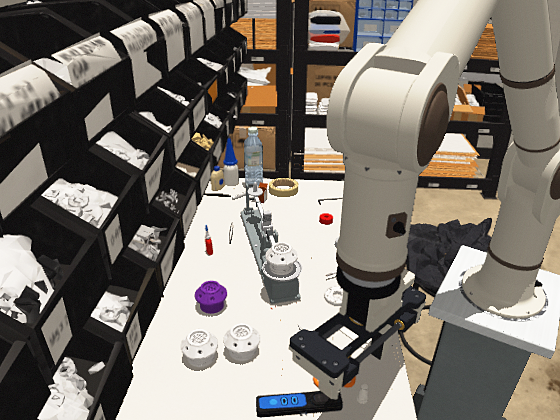

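View pics/side0.png

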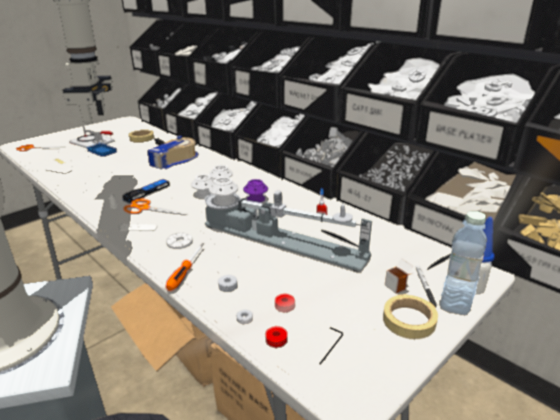

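The scene picture shows the balance from +y, with its post at (282,260). The side picture shows the large weight at (228,283), the small one at (245,316), red decoys at (285,302) and (276,337), and the bracket near (365,240). I'll enlarge the side view.

```bash
python3 - <<'E'
from h import *
im=cv2.imread('pics/side0.png'); c=im[160:330,195:385]; cv2.imwrite('pics/c1.png',cv2.resize(c,None,fx=4,fy=3.5,interpolation=cv2.INTER_CUBIC))
m=load('side0')
for n,uv,z in [('cw',(228,283),.014),('small',(245,316),.009),('bracketbase',(362,265),0.0),('pan',(345,213),.113),('pan+spindle',(343,207),.14),('base',(208,225),0.03)]: print(n,onz(m,uv,z))
E
```

```text
cw [0.44665674 0.03152612 0.014     ]
small [ 0.46382638 -0.07498796  0.009     ]
bracketbase [0.75906978 0.03962611 0.        ]
pan [0.73008524 0.09292295 0.113     ]
pan+spindle [0.71583993 0.07353828 0.14      ]
base [0.43062576 0.2647741  0.03      ]
```

View pics/c1.png

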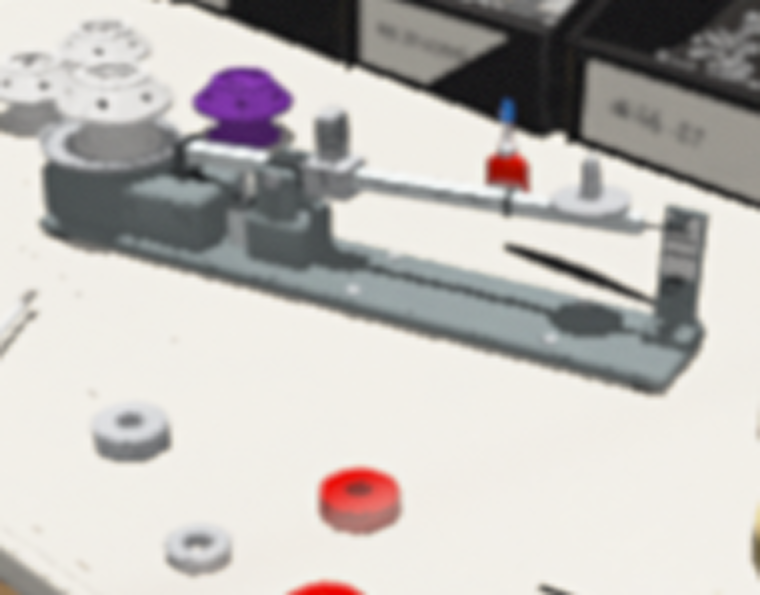

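The crop shows the large weight's bore at image (227.5,280.6), the spindle tip at (342.8,205.7), the pan at (342.5,217) and the tab top at (277.8,192).

```bash
python3 - <<'E'
from h import *
m=load('side0')
cw=onz(m,(227.5,280.6),.018); pan=onz(m,(342.5,217.1),.113); tip=onz(m,(342.75,205.9),.142); tab=onz(m,(277.75,192.5),.136)
print(cw,pan,tip,tab)
v=tab-(pan+tip)/2; print(np.linalg.norm(v[:2]),np.degrees(np.arctan2(v[1],v[0])))
s=arm.get_state();R=np.array(s['ee_rot']);p=np.array(s['ee_pos'])
print('tool shift to above cw (TCP z .40), cm',100*R.T@(np.r_[cw[:2],.40]-p))
m=arm.camera_model('wrist');Rw=np.array(m['R']);tw=np.array(m['t']);print('cam in tool',R.T@(-Rw.T@tw-p),'cam axes in tool cols',(R.T@Rw.T).round(2),m['camera_matrix'][0][0])
E
```

```text
[0.44632068 0.03484045 0.018     ] [0.7174481  0.07609768 0.113     ] [0.71570456 0.07504244 0.142     ] [0.59640708 0.19029785 0.136     ]
0.16614185832224682 136.3270367512442
tool shift to above cw (TCP z .40), cm [  0.46619721 -51.11222172  42.56066939]
cam in tool [ 1.99069897e-02  9.43875730e-06 -6.83243907e-02] cam axes in tool cols [[-0.   -0.26  0.97]
 [ 1.    0.    0.  ]
 [-0.    0.97  0.26]] 295.8799055960869
```

Call:
drive_tool(moves=[[[0, -3.4, 2.8, 0, 0, 0, 9], [0, -3.4, 2.8, 0, 0, 0, 9], [0, -3.4, 2.8, 0, 0, 0, 9], [0, -3.4, 2.8, 0, 0, 0, 9], [0, -3.4, 2.8, 0, 0, 0, 9], [0, -3.4, 2.8, 0, 0, 0, 9], [0, -3.4, 2.8, 0, 0, 0, 9], [0, -3.4, 2.8, 0, 0, 0, 9], [0, -3.4, 2.8, 0, 0, 0, 9], [0, -3.4, 2.8, 0, 0, 0, 9]]])

```text
clock: 1.1
ee_pos: [0.3452, 0.2338, 0.4046]
ee_rot: [[0.0, 0.234, 0.972], [-0.0, 0.972, -0.234], [-1.0, -0.0, 0.0]]
force: [0.3, 0.3, -0.1]
opening: 0.983
```

Call:
drive_tool(moves=[[[1, -3.4, 2.9, 0, 0, 0, 6], [1, -3.4, 2.9, 0, 0, 0, 6], [1, -3.4, 2.9, 0, 0, 0, 6], [1, -3.4, 2.9, 0, 0, 0, 6], [1, -3.4, 2.9, 0, 0, 0, 6], [1, 0, 0, 0.131, 0, 0, 6], [1, 0, 0, 0.131, 0, 0, 6], [1, 0, 0, 0.131, 0, 0, 6], [1, 0, 0, 0.131, 0, 0, 6], [0, 0, 0, 0, 0, 0, 6]]])

```text
clock: 2.1
ee_pos: [0.4451, 0.0363, 0.3134]
ee_rot: [[-0.003, 0.69, 0.724], [-0.001, 0.724, -0.69], [-1.0, -0.003, -0.002]]
force: [-0.6, -0.6, -0.2]
opening: 0.652
```

```bash
python3 - <<'E'
from h import *
im,m=snap('wrist','w1'); s=arm.get_state(); print(s['clock'],s['ee_pos'],np.array(s['ee_rot']).round(4),s['force'],s['q'])
print(proj(m,[.4463,.0348,.018]))
E
```

```text
2.15 [0.44548417 0.03644712 0.31406715] [[-2.100e-03  6.873e-01  7.264e-01]
 [-4.000e-04  7.264e-01 -6.873e-01]
 [-1.000e+00 -1.700e-03 -1.300e-03]] [ 0.67458648 -0.31704779 -0.26717698] [-0.18774113  0.23732605  0.05161233  2.13600018 -0.01726782  0.77079998
  0.68790812]
[285.30725434 202.67708361]
```

View pics/w1.png

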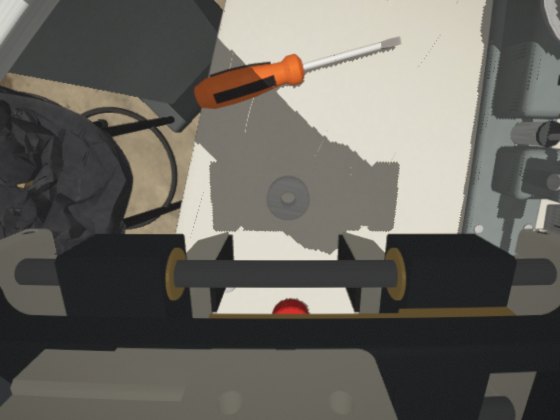

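The wrist view shows the large weight, with its bore at about (288,198).

```bash
python3 - <<'E'
from h import *
m=load('w1'); X=onz(m,(288,198),.018); s=arm.get_state();R=np.array(s['ee_rot']);p=np.array(s['ee_pos'])
# outline check
for uv in((266,198),(310,198),(288,218)): print(onz(m,uv,.01))
print(X,'shift cm',100*R.T@(np.r_[X[:2],.184]-p))
E
```

```text
[0.43120229 0.02288765 0.01      ]
[0.46110457 0.0542799  0.01      ]
[0.46110837 0.02439509 0.01      ]
[0.4447334  0.03985505 0.018     ] shift cm [13.00671014  0.21862679 -0.27223407]
```

Call:
drive_tool(moves=[[[1.6, 0.1, -0.1, 0, 0, 0, 6], [1.6, 0.1, -0.1, 0, 0, 0, 6], [1.6, 0, 0, 0, 0, 0, 6], [1.6, 0, 0, 0, 0, 0, 6], [1.6, 0, 0, 0, 0, 0, 6], [1.6, 0, 0, 0, 0, 0, 6], [1.5, 0, 0, 0, 0, 0, 6], [1.0, 0, 0, 0, 0, 0, 6], [0.5, 0, 0, 0, 0, 0, 6], [0.4, 0, 0, 0, 0, 0, 6]]], squeeze=8)

```text
clock: 3.15
ee_pos: [0.4461, 0.0393, 0.1847]
ee_rot: [[0.0, 0.689, 0.725], [0.0, 0.725, -0.689], [-1.0, 0.0, 0.0]]
force: [-0.1, -0.5, 0.4]
opening: 0.65
```

Call:
drive_tool(moves=[[[0, 0, 0, 0, 0, 0, 5], [0, 0, 0, 0, 0, 0, 3.5], [0, 0, 0, 0, 0, 0, 3.5], [0, 0, 0, 0, 0, 0, 3.5], [0, 0, 0, 0, 0, 0, 3.5], [0, 0, 0, 0, 0, 0, 3.5], [0, 0, 0, 0, 0, 0, 3.5], [0, 0, 0, 0, 0, 0, 3.5], [0, 0, 0, 0, 0, 0, 3.5], [0, 0, 0, 0, 0, 0, 3.5]]])

```text
clock: 4.15
ee_pos: [0.4461, 0.0392, 0.1851]
ee_rot: [[0.001, 0.689, 0.724], [0.0, 0.724, -0.689], [-1.0, 0.0, 0.0]]
force: [-0.8, -0.8, 6.6]
opening: 0.454
```

Call:
drive_tool(moves=[[[0, 0, 0, 0, 0, 0, 4.8], [0, 0, 0, 0, 0, 0, 4.8], [-0.3, 0, 0, 0, 0, 0, 4.8], [-0.2, 0, 0, 0, 0, 0, 4.8], [0, 0, 0, 0, 0, 0, 3.5], [0, 0, 0, 0, 0, 0, 3.5], [0, 0, 0, 0, 0, 0, 3.5], [0, 0, 0, 0, 0, 0, 3.5], [0, 0, 0, 0, 0, 0, 3.5], [0, 0, 0, 0, 0, 0, 3.5]]])

```text
clock: 5.15
ee_pos: [0.4461, 0.0393, 0.1899]
ee_rot: [[0.0, 0.689, 0.724], [0.0, 0.724, -0.689], [-1.0, 0.0, 0.0]]
force: [0.1, 0.2, 4.9]
opening: 0.447
```

```bash
python3 - <<'E'
from h import *
im,m=snap('side','s2'); s=arm.get_state(); print(s['clock'],s['ee_pos'],s['force'],s['opening'])
u=proj(m,[.446,.039,.02]).astype(int);print(u)
a=im[u[1]-45:u[1]+30,u[0]-50:u[0]+50,::-1]
cv2.imwrite('pics/c2.png',cv2.resize(a,None,fx=7,fy=7,interpolation=cv2.INTER_CUBIC))
E
```

```text
5.2 [0.44602895 0.03926148 0.1898436 ] [ 0.60515081 -0.58794991  4.71374697] 0.4476668190784559
[227 278]
```

View pics/c2.png

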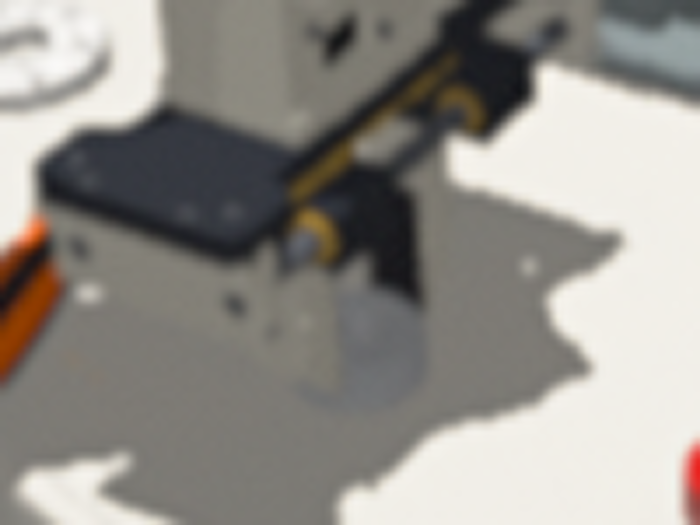

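Call:
drive_tool(moves=[[[-0.5, 0, 0, 0, 0, 0, 3.5], [-1.5, 0, 0, 0, 0, 0, 3.5], [-3, 0, 0, 0, 0, 0, 3.5], [-4, 0, 0, 0, 0, 0, 3.5], [-4, 0, 0, 0, 0, 0, 3.5], [-4, 0.5, 0.6, 0, 0, 0, 3.5], [-3, 1.5, 1.8, 0, 0, 0, 3.5], [0, 2.2, 2.6, 0, 0, 0, 3.5], [0, 2.2, 2.6, 0, 0, 0, 3.5], [0, 2.2, 2.6, 0, 0, 0, 3.5]]])

```text
clock: 6.2
ee_pos: [0.5798, 0.0311, 0.3898]
ee_rot: [[-0.001, 0.689, 0.724], [0.0, 0.724, -0.689], [-1.0, -0.0, -0.0]]
force: [0.4, 0.1, -2.3]
opening: 0.449
```

Call:
drive_tool(moves=[[[0, 2.5, 2.6, 0, 0, 0, 3.5], [0, 2.5, 2.6, 0, 0, 0, 3.5], [0, 2.5, 2.6, 0, 0, 0, 3.5], [0, 2.0, 2.0, 0, 0, 0, 3.5], [0, 1.5, 1.6, 0, 0, 0, 3.5], [0, 1.0, 1.0, 0, 0, 0, 3.5], [0, 0.6, 0.4, 0, 0, 0, 3.5], [0, 0, 0, 0, 0, 0, 3.5], [0, 0, 0, 0, 0, 0, 3.5], [0, 0, 0, 0, 0, 0, 3.5]]])

```text
clock: 7.2
ee_pos: [0.758, 0.0342, 0.3898]
ee_rot: [[-0.001, 0.689, 0.724], [0.0, 0.724, -0.689], [-1.0, -0.0, -0.001]]
force: [-0.7, -0.1, -2.1]
opening: 0.452
```

```bash
python3 - <<'E'
from h import *
im,m=snap('wrist','w2'); s=arm.get_state(); print(s['clock'],s['ee_pos'],np.array(s['ee_rot']).round(4).tolist(),s['force'],s['opening'])
print(proj(m,[.716,.0755,.142]),proj(m,[.717,.0755,.113]))
snap('side','s3')
a=cv2.imread('pics/w2.png');cv2.imwrite('pics/w2b.png',cv2.resize(a,None,fx=1.4,fy=1.4,interpolation=cv2.INTER_CUBIC))
E
```

```text
7.25 [0.75805044 0.03422237 0.3900142 ] [[-0.0003, 0.6894, 0.7243], [0.0001, 0.7243, -0.6894], [-1.0, -0.0001, -0.0002]] [ 0.45086751  0.07534114 -1.58433467] 0.45391016337851947
[286.22050076 139.85394452] [286.9139887  139.26842775]
```

View pics/w2b.png

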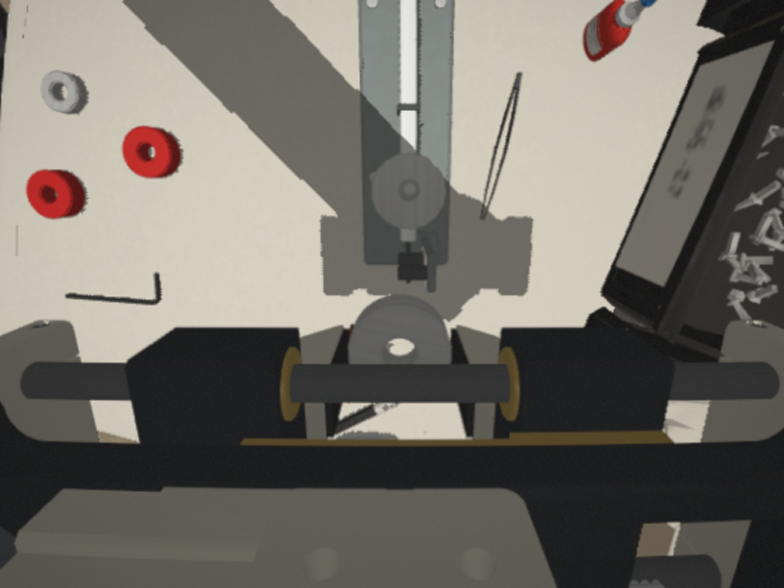

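The wrist view shows the weight held level, with the bore centre near (286,248) and the spindle at (292,135), and the beam parallel to the tool's z.

```bash
python3 - <<'E'
from h import *
m=load('w2'); s=arm.get_state();R=np.array(s['ee_rot']);p=np.array(s['ee_pos'])
bore=onz(m,(286,247.9),.218); print('bore in tool',100*R.T@(bore-p))
sp=onz(m,(292.1,135.),.14); pan=onz(m,(408/1.4,189/1.4),.113);print('spindle',sp,pan)
for l,r in((370,446),): print(np.linalg.norm(onz(m,(l/1.4,135),.113)-onz(m,(r/1.4,135),.113)))
w=np.linalg.norm(onz(m,(350/1.4,235),.218)-onz(m,(450/1.4,235),.218));print('weight dia',w)
far=onz(m,(408/1.4,40/1.4),.105);v=far-pan;print('beam dir',np.degrees(np.arctan2(v[1],v[0])))
print('spindle in tool',100*R.T@(sp-p))
a=cv2.imread('pics/s3.png');
# stereo with side: spindle tip
m2=load('side0');print('tri tip',tri(m,(292.1,135),m2,(342.75,205.9)))
u=proj(load('s3'),[.716,.0755,.14]);print(u)
E
```

```text
bore in tool [17.21343982  0.05447289 -0.373294  ]
spindle [0.7165178  0.08116672 0.14      ] [0.71706148 0.08071489 0.113     ]
0.04601748605505042
weight dia 0.039028456704359976
beam dir 136.58432227466164
spindle in tool [25.0137738   0.53214403 -6.25151403]
tri tip (array([0.71730656, 0.08085944, 0.13892084]), np.float64(0.0016215002493796386))
[342.74327628 206.59685865]
```

```bash
python3 - <<'E'
from h import *
m=load('s3');s=arm.get_state();R=np.array(s['ee_rot']);p=np.array(s['ee_pos'])
u=proj(m,p+R@[.19,0,0]).astype(int);print(u)
for zz in(.0,-.0037):
  for x in(.172,.19,.178): print(zz,x,proj(m,p+R@[x,0,zz])-u)
a=cv2.imread('pics/s3.png')[u[1]-50:u[1]+50,u[0]-65:u[0]+65]
cv2.imwrite('pics/c3.png',cv2.resize(a,None,fx=6,fy=6,interpolation=cv2.INTER_CUBIC))
E
```

```text
[370 187]
0.0 0.172 [ 1.39140235 -7.41039503]
0.0 0.19 [0.60170479 0.4793147 ]
0.0 0.178 [ 1.12687683 -4.76461499]
-0.0037 0.172 [-0.31336759 -7.7613876 ]
-0.0037 0.19 [-1.08628227  0.11853557]
-0.0037 0.178 [-0.57226886 -5.118918  ]
```

View pics/c3.png

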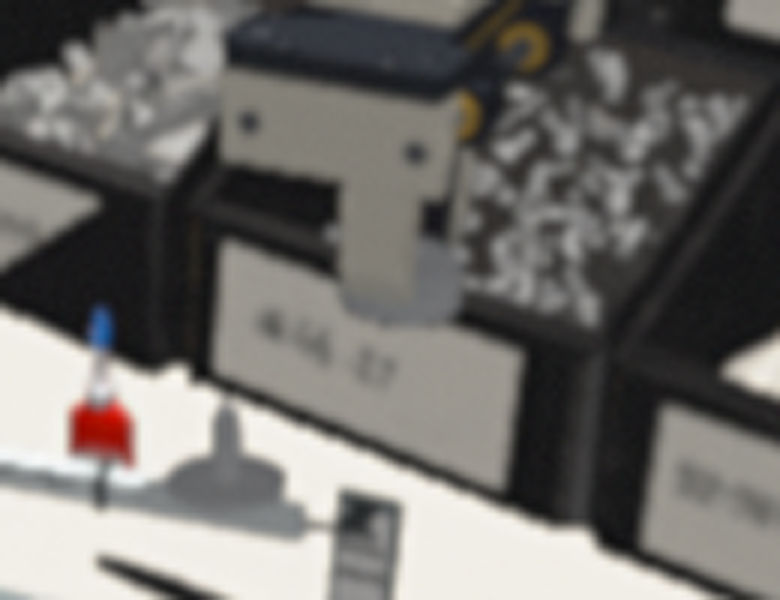

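The crop shows the weight's silhouette from columns 361.7 to 382.2, with its lowest edge at row 191.5. The finger covers most but not all of the rim height.

```bash
python3 - <<'E'
from h import *
m=load('s3');s=arm.get_state();R=np.array(s['ee_rot']);p=np.array(s['ee_pos']);w=load('w2')
th=np.linspace(0,6.28,100)
for x in(.186,.19,.194,.198):
  P=[proj(m,p+R@[x,.021*np.cos(t),.021*np.sin(t)]) for t in th]; P=np.array(P); 
  Q=np.array([proj(w,p+R@[x-.018,.0005+.021*np.cos(t),.021*np.sin(t)]) for t in th])
  print(x,P[:,1].max(),P[:,0].min(),P[:,0].max(),'wrist top rim',Q.min(0)*1.4,Q.max(0)*1.4,'bore',proj(w,p+R@[x-.018,.0005,0])*1.4)
E
```

```text
0.186 190.02807593267343 360.6252686344943 380.98580575038534 wrist top rim [346.14130423 308.60994866] [454.43804667 408.23380824] bore [400.30307797 360.21328604]
0.19 191.79554299958895 360.4717078609266 380.79003659080496 wrist top rim [347.38424116 305.41381069] [453.14518238 403.01070438] bore [400.27862081 355.91890939]
0.194 193.5557709976259 360.31864715795757 380.5949094803898 wrist top rim [348.57078706 302.3693079 ] [451.91325655 398.01616917] bore [400.25527404 351.82040266]
0.198 195.30879625911265 360.1660849229277 380.4004223514119 wrist top rim [349.70466485 299.46593669] [450.73664969 393.23569587] bore [400.23296425 347.9047573 ]
```

Call:
drive_tool(moves=[[[0, 0.1, -0.7, 0, 0, 0, 3.5], [0, 0.1, -1.5, 0, 0, 0, 3.5], [0, 0.1, -1.8, 0, 0, 0, 3.5], [0, 0.1, -1.8, 0, 0, 0, 3.5], [0, 0.1, -1.0, 0, 0, 0, 3.5], [0.5, 0, -0.5, 0, 0, 0, 3.5], [1.5, 0, 0, 0, 0, 0, 3.5], [1.8, 0, 0, 0, -0.035, 0, 3.5], [1, 0, 0, 0, -0.035, 0, 3.5], [0.3, 0, 0, 0, 0, 0, 3.5]]])

```text
clock: 8.3
ee_pos: [0.7089, 0.087, 0.3355]
ee_rot: [[0.047, 0.69, 0.722], [-0.05, 0.724, -0.688], [-0.998, -0.004, 0.068]]
force: [-0.4, -0.4, -1.8]
opening: 0.449
```

```bash
python3 - <<'E'
from h import *
_,m=snap('side','s4');_,w=snap('wrist','w4');_,c=snap('scene','sc4')
s=arm.get_state();R=np.array(s['ee_rot']);p=np.array(s['ee_pos'])
print(s['clock'],p,R.round(4).tolist(),s['force'],s['opening'],p+R@[.19,0,0])
def crop(f,u,h,v,k):
  u=np.round(u).astype(int);print(f,'origin',u-[v,h],k);return cv2.resize(cv2.imread('pics/%s.png'%f)[u[1]-h:u[1]+h,u[0]-v:u[0]+v],None,fx=k,fy=k,interpolation=cv2.INTER_CUBIC)
g=p+R@[.19,0,0]
A=crop('s4',proj(m,g),35,38,8)[:,:400*2]
B=crop('w4',proj(w,g)-[0,15],35,38,8)
C=crop('sc4',proj(c,g),35,38,8)
cv2.imwrite('pics/c4.png',cv2.resize(np.vstack([np.hstack([A,B]),np.hstack([C,C*0])]),(800,600)) if 0 else cv2.resize(np.hstack([A,B]),(800,368)))
cv2.imwrite('pics/c4c.png',C)
E
```

```text
8.45 [0.70985153 0.08706471 0.33813643] [[0.0495, 0.6901, 0.722], [-0.0483, 0.7237, -0.6884], [-0.9976, -0.0008, 0.0691]] [ 0.36715377  0.64450598 -1.15793213] 0.44802481094109287 [0.71925386 0.07789119 0.14859107]
s4 origin [306 167] 8
w4 origin [248 194] 8
sc4 origin [217 144] 8
```

View pics/c4.png

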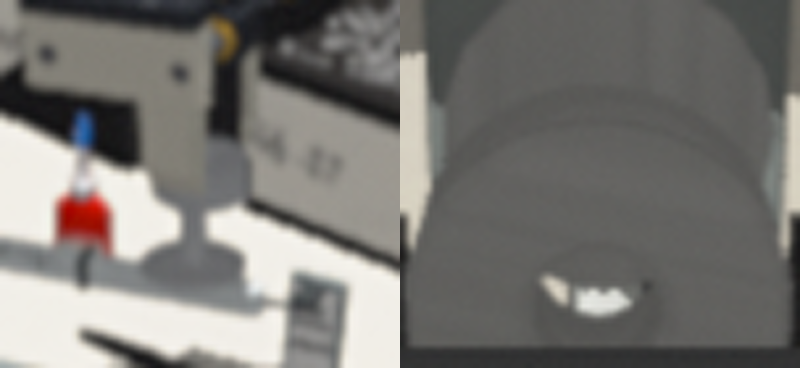

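The side crop shows the weight about 1.3 px right of the spindle (column 344.2 against 342.9). The wrist crop shows the pan centre near column 288 and the bore near 286.

```bash
python3 - <<'E'
from h import *
s=arm.get_state();R=np.array(s['ee_rot']);p=np.array(s['ee_pos']);w=load('w4')
def inplane(uv,x): # tool-frame plane x
    o,d=ray(w,uv);o=R.T@(o-p);d=R.T@d;return 1000*(o+d*(x-o[0])/d[0])
print('bore',inplane((286,194+300/5.263),.172),'pan',inplane((248+211/5.263,210),.225))
print(inplane((248+45/5.26,220),.225)-inplane((248+378/5.26,220),.225))
c=load('sc4')
g=p+R@[.19,0,0]; print(proj(c,g),proj(c,[.7165,.0811,.14]),proj(c,[.717,.0807,.113]))
E
```

```text
bore [172.          -0.22588129  -3.36406769] pan [225.           1.29038636 -11.73289376]
[  0.         -45.56897019   0.05519972]
[254.71354975 179.3083575 ] [254.89206982 182.61460907] [255.00409308 190.82534169]
```

View pics/c4c.png

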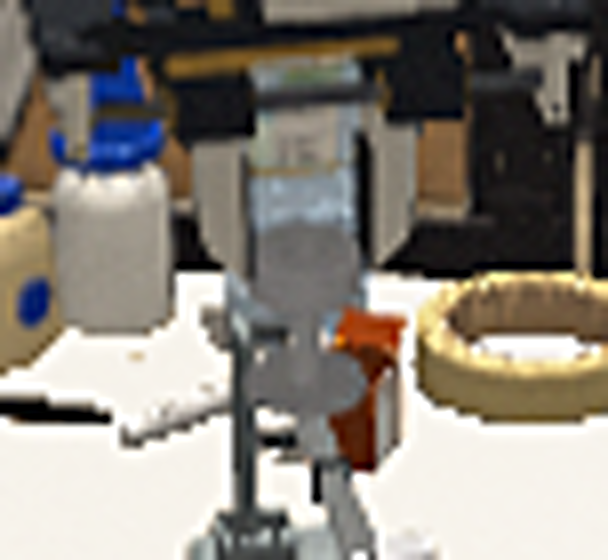

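The scene crop shows the weight, spindle and pan in line within about a pixel sideways. I'll nudge by −2 mm in tool z and +1 mm in y, then lower partway.

Call:
drive_tool(moves=[[[0, 0.1, -0.2, 0, 0, 0, 3.5], [0, 0, 0, 0, 0, 0, 3.5], [0.3, 0, 0, 0, 0, 0, 3.5], [0.2, 0, 0, 0, 0, 0, 3.5], [0.2, 0, 0, 0, 0, 0, 3.5], [0.2, 0, 0, 0, 0, 0, 3.5], [0.2, 0, 0, 0, 0, 0, 3.5], [0.2, 0, 0, 0, 0, 0, 3.5], [0.2, 0, 0, 0, 0, 0, 3.5], [0.2, 0, 0, 0, 0, 0, 3.5]]])

```text
clock: 9.45
ee_pos: [0.7098, 0.0889, 0.3216]
ee_rot: [[0.051, 0.69, 0.722], [-0.048, 0.724, -0.688], [-0.998, -0.0, 0.07]]
force: [-1.3, 0.4, 1.6]
opening: 0.447
```

```bash
python3 - <<'E'
from h import *
_,m=snap('side','s5');_,w=snap('wrist','w5')
s=arm.get_state();R=np.array(s['ee_rot']);p=np.array(s['ee_pos'])
g=p+R@[.19,0,0];print(p,R.T@np.array(s['force']),s['opening'],g)
a=cv2.resize(cv2.imread('pics/s5.png')[167:237,306:382],None,fx=5.25,fy=5.25,interpolation=cv2.INTER_CUBIC)
b=cv2.resize(cv2.imread('pics/w5.png')[194:264,248:324],None,fx=5.25,fy=5.25,interpolation=cv2.INTER_CUBIC)
cv2.imwrite('pics/c5.png',np.hstack([a,b]))
E
```

```text
[0.70962716 0.08894248 0.32131198] [-0.92906118 -1.54091297 -0.51647819] 0.45128513949573396 [0.71914291 0.07975662 0.13177288]
```

View pics/c5.png

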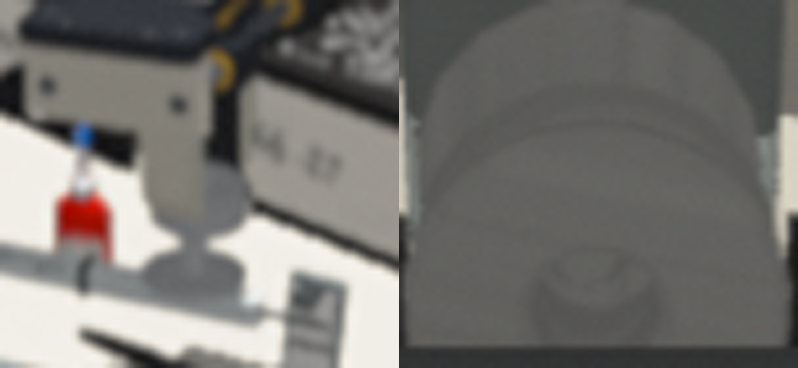

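The spindle tip now shows inside the bore, slightly left of centre. The force readings also ask for a shift of about −1 mm in y, so I'll make it and keep lowering.

Call:
drive_tool(moves=[[[0, -0.1, -0.1, 0, 0, 0, 3.5], [0, 0, 0, 0, 0, 0, 3.5], [0.1, 0, 0, 0, 0, 0, 3.5], [0.1, 0, 0, 0, 0, 0, 3.5], [0.1, 0, 0, 0, 0, 0, 3.5], [0.1, 0, 0, 0, 0, 0, 3.5], [0.1, 0, 0, 0, 0, 0, 3.5], [0.1, 0, 0, 0, 0, 0, 3.5], [0, 0, 0, 0, 0, 0, 3.5], [0, 0, 0, 0, 0, 0, 3.5]]], squeeze=5)

```text
clock: 10.55
ee_pos: [0.7085, 0.0889, 0.3154]
ee_rot: [[0.05, 0.689, 0.723], [-0.048, 0.724, -0.688], [-0.998, -0.0, 0.07]]
force: [-0.6, 0.5, -0.6]
opening: 0.449
```

```bash
cat > st.py <<'E'
from h import *
s=arm.get_state();R=np.array(s['ee_rot']);p=np.array(s['ee_pos'])
_,m=snap('side','st')
s2=arm.get_state()
print(s2['clock'],p.round(4),'toolF',(R.T@np.array(s['force'])).round(2),(R.T@np.array(s2['force'])).round(2),'M',(R.T@np.array(s2['wrist_torque'])).round(2),s['opening'],(p+R@[.19,0,0]).round(4))
# beam end height: dark/pan rows along column right of pan
im=cv2.imread('pics/st.png').astype(int)
for c in (320,345): print(c,im[200:232,c].mean(1).astype(int).tolist())
E
python3 st.py; python3 - <<'E'
import cv2
for f in('s5','side0'):
  im=cv2.imread('pics/%s.png'%f).astype(int)
  for c in (320,345): print(f,c,im[200:232,c].mean(1).astype(int).tolist())
E
```

```text
10.6 [0.7085 0.0889 0.3154] toolF [ 0.56 -0.04 -0.78] [ 0.95 -0.31 -0.94] M [ 0.    0.29 -0.07] 0.4488624795988219 [0.718  0.0797 0.1259]
320 [200, 204, 191, 155, 116, 87, 63, 61, 57, 55, 67, 91, 114, 127, 127, 118, 107, 102, 102, 109, 133, 176, 221, 235, 237, 237, 237, 237, 234, 222, 210, 218]
345 [80, 102, 111, 110, 109, 106, 106, 106, 108, 109, 110, 112, 114, 114, 112, 109, 107, 105, 105, 104, 108, 115, 123, 129, 141, 176, 221, 235, 237, 236, 237, 238]
s5 320 [201, 203, 191, 154, 116, 87, 62, 60, 57, 55, 68, 89, 114, 131, 137, 136, 128, 119, 111, 108, 108, 125, 167, 215, 233, 237, 237, 237, 234, 223, 210, 218]
s5 345 [113, 113, 112, 109, 110, 110, 112, 113, 113, 112, 113, 120, 139, 153, 141, 117, 107, 106, 107, 105, 105, 103, 108, 114, 123, 129, 141, 178, 222, 235, 238, 237]
side0 320 [202, 204, 188, 153, 115, 86, 64, 58, 56, 56, 68, 90, 121, 162, 203, 210, 172, 124, 109, 115, 136, 176, 221, 236, 238, 237, 237, 237, 233, 223, 210, 218]
side0 345 [120, 77, 59, 119, 188, 224, 225, 216, 205, 197, 193, 190, 183, 174, 172, 179, 195, 209, 216, 213, 194, 158, 132, 128, 140, 175, 221, 235, 237, 237, 237, 237]
```

The weight is now free around the spindle, and the beam has returned to its upper stop. Lowering further.

Call:
drive_tool(moves=[[[0.1, 0, 0, 0, 0, 0, 3.5], [0.1, 0, 0, 0, 0, 0, 3.5], [0.1, 0, 0, 0, 0, 0, 3.5], [0.1, 0, 0, 0, 0, 0, 3.5], [0.1, 0, 0, 0, 0, 0, 3.5], [0.1, 0, 0, 0, 0, 0, 3.5], [0.1, 0, 0, 0, 0, 0, 3.5], [0.1, 0, 0, 0, 0, 0, 3.5], [0.1, 0, 0, 0, 0, 0, 3.5], [0.1, 0, 0, 0, 0, 0, 3.5]]])

```text
clock: 11.6
ee_pos: [0.7091, 0.0882, 0.3055]
ee_rot: [[0.051, 0.689, 0.723], [-0.048, 0.724, -0.688], [-0.998, -0.0, 0.07]]
force: [-1.9, 1.0, 0.1]
opening: 0.448
```

```bash
python3 st.py
```

```text
11.65 [0.7091 0.0882 0.3055] toolF [-0.24 -0.54 -2.06] [ 0.1  -1.16 -2.56] M [ 0.02  0.5  -0.13] 0.44837993416471594 [0.7187 0.0791 0.1159]
320 [201, 204, 190, 154, 116, 86, 65, 59, 56, 55, 68, 90, 115, 130, 133, 129, 119, 111, 109, 108, 112, 138, 181, 222, 236, 237, 237, 236, 233, 222, 209, 218]
345 [52, 36, 34, 50, 80, 102, 110, 109, 108, 108, 106, 106, 108, 109, 112, 112, 113, 115, 114, 109, 105, 106, 111, 120, 127, 135, 164, 211, 234, 237, 237, 238]
```

Call:
drive_tool(moves=[[[0, -0.05, -0.1, 0, 0, 0, 3.5], [0, 0, 0, 0, 0, 0, 3.5], [0.1, 0, 0, 0, 0, 0, 3.5], [0.1, 0, 0, 0, 0, 0, 3.5], [0, 0, 0, 0, 0, 0, 3.5], [0, 0, 0, 0, 0, 0, 3.5], [0, 0, 0, 0, 0, 0, 3.5], [0, 0, 0, 0, 0, 0, 3.5], [0, 0, 0, 0, 0, 0, 3.5], [0, 0, 0, 0, 0, 0, 3.5]]])

```text
clock: 12.65
ee_pos: [0.7082, 0.0884, 0.3035]
ee_rot: [[0.051, 0.689, 0.723], [-0.048, 0.724, -0.688], [-0.998, -0.0, 0.07]]
force: [0.1, -0.4, -0.8]
opening: 0.45
```

```bash
python3 st.py
```

```text
12.7 [0.7082 0.0884 0.3035] toolF [ 0.87 -0.23  0.34] [ 1.04 -0.31  0.38] M [-0.01  0.09 -0.06] 0.44990291915219216 [0.7178 0.0793 0.114 ]
320 [201, 204, 191, 154, 116, 87, 64, 59, 57, 56, 68, 90, 114, 128, 126, 117, 108, 100, 102, 110, 134, 175, 220, 236, 238, 237, 237, 237, 233, 223, 209, 217]
345 [59, 44, 29, 30, 49, 80, 103, 109, 108, 107, 106, 105, 106, 108, 110, 112, 112, 114, 115, 112, 111, 116, 123, 129, 140, 176, 220, 235, 237, 236, 237, 237]
```

Call:
drive_tool(moves=[[[0, 0, 0, 0, 0, 0, 4.4], [0, 0, 0, 0, 0, 0, 4.8], [0, 0, 0, 0, 0, 0, 5.4], [0, 0, 0, 0, 0, 0, 5.4], [0, 0, 0, 0, 0, 0, 5.4], [0, 0, 0, 0, 0, 0, 5.4], [-0.5, 0, 0, 0, 0, 0, 5.4], [-1.5, 0, 0, 0, 0, 0, 5.4], [-3, 0, 0, 0, 0, 0, 5.4], [-3, 0, 0, 0, 0, 0, 5.4]]])

```text
clock: 13.7
ee_pos: [0.7039, 0.0924, 0.3849]
ee_rot: [[0.05, 0.689, 0.723], [-0.048, 0.724, -0.688], [-0.998, -0.0, 0.07]]
force: [-0.7, 0.1, 1.0]
opening: 0.587
```

```bash
python3 st.py;python3 - <<'E'
from h import *
_,w=snap('wrist','w6');s=arm.get_state();R=np.array(s['ee_rot']);p=np.array(s['ee_pos']);print(p,R.round(4).tolist())
# expected tab
o=np.array([.717,.0807]);d=np.array([np.cos(np.radians(136.4)),np.sin(np.radians(136.4))])
for z in(.136,):
  t=np.r_[o+d*.170,z];print('tab guess',t,proj(w,t),R.T@(t-p)*100)
a=cv2.resize(cv2.imread('pics/w6.png'),None,fx=1.05,fy=1.05);b=cv2.resize(cv2.imread('pics/st.png')[160:245,250:390],None,fx=4.2,fy=4.2,interpolation=cv2.INTER_CUBIC)[:, :588]
a=a[:240];print(a.shape,b.shape)
cv2.imwrite('pics/c6.png',np.vstack([a,b]))
E
```

```text
13.75 [0.7039 0.0924 0.3849] toolF [-1.05 -0.38 -0.52] [-4.73  0.91  1.21] M [-0.03 -0.02  0.09] 0.587436329145568 [0.7135 0.0832 0.1954]
320 [201, 204, 190, 154, 116, 87, 65, 60, 57, 55, 69, 89, 113, 129, 128, 117, 108, 101, 102, 108, 129, 173, 219, 236, 238, 237, 237, 237, 233, 222, 210, 218]
345 [121, 77, 60, 118, 176, 188, 150, 114, 106, 107, 105, 106, 107, 109, 110, 112, 113, 115, 115, 113, 112, 114, 123, 128, 137, 169, 216, 234, 237, 237, 238, 235]
[0.7058153  0.09283114 0.39070117] [[0.0611, 0.6892, 0.722], [-0.0461, 0.7245, -0.6877], [-0.9971, 0.0087, 0.0761]]
tab guess [0.59389078 0.19793532 0.136     ] [280.48806372 -33.84264274] [ 24.22655936  -0.32108389 -17.24637432]
(240, 588, 3) (357, 588, 3)
```

View pics/c6.png

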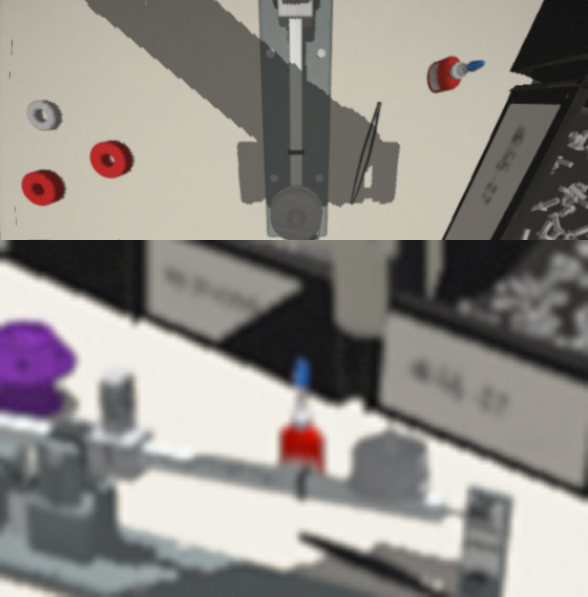

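The weight sits flat on the pan, the fingers are clear, and the beam is still on its upper stop. Next I'll turn the jaws along the beam so they straddle the poise tab and can push it with one finger.

Call:
drive_tool(moves=[[[0, 0, 0, 0, 0.035, 0, 5.4], [0, 0, 0, 0, 0.035, 0, 5.4], [0, 0, 0, -0.14, 0, 0, 5.4], [0, 0, 0, -0.14, 0, 0, 5.4], [0, 0, 0, -0.14, 0, 0, 5.4], [0, 0, 0, -0.14, 0, 0, 5.4], [0, 0, 0, -0.14, 0, 0, 5.4], [0, 0, 0, -0.14, 0, 0, 5.4], [0, 0, 0, -0.14, 0, 0, 5.4], [0, 0, 0, -0.14, 0, 0, 5.4]]])

```text
clock: 14.8
ee_pos: [0.7038, 0.0917, 0.3816]
ee_rot: [[-0.004, -0.356, 0.934], [0.001, 0.934, 0.356], [-1.0, 0.002, -0.004]]
force: [0.1, -0.6, 0.9]
opening: 0.586
```

Call:
drive_tool(moves=[[[0, 0, 0, -0.15, 0, 0, 5.4], [0, 0, 0, -0.15, 0, 0, 5.4], [0, 0, 0, -0.15, 0, 0, 5.4], [0, 3, 1, 0, 0, 0, 5.4], [0, 4, 1, 0, 0, 0, 5.4], [0, 4, 1, 0, 0, 0, 5.4], [0, 3, 1, 0, 0, 0, 5.4], [0, 1, 0, 0, 0, 0, 5.4], [0, 0.1, 0, 0, 0, 0, 5.4], [0, 0, 0, 0, 0, 0, 5.4]]])

```text
clock: 15.8
ee_pos: [0.6231, 0.2236, 0.3826]
ee_rot: [[-0.001, -0.722, 0.691], [-0.001, 0.691, 0.722], [-1.0, -0.0, -0.002]]
force: [-0.4, -0.5, 0.1]
opening: 0.588
```

```bash
python3 - <<'E'
from h import *
im,w=snap('wrist','w7');s=arm.get_state();R=np.array(s['ee_rot']);p=np.array(s['ee_pos']);print(s['clock'],p,R.round(4).tolist(),s['force'],s['opening'],np.array(s['q']).round(2))
for t in([.595,.1965,.136],[.717,.0807,.14]): print(proj(w,t),R.T@(np.array(t)-p)*100)
cv2.imwrite('pics/w7b.png',cv2.resize(cv2.imread('pics/w7.png'),None,fx=1.4,fy=1.4,interpolation=cv2.INTER_CUBIC))
E
```

```text
15.85 [0.62353404 0.22302642 0.38273639] [[-0.0006, -0.7216, 0.6923], [-0.0015, 0.6923, 0.7216], [-1.0, -0.0006, -0.0015]] [-0.21572088 -1.20774967 -0.38372955] 0.5882387683675822 [-0.18  0.53 -0.3   1.54  0.17  1.1   1.87]
[287.47885861 166.43911831] [24.6793518   0.23684991 -3.85231935]
[ 69.56318063 168.81368701] [ 24.28879828 -16.58385285  -3.76385141]
```

View pics/w7b.png

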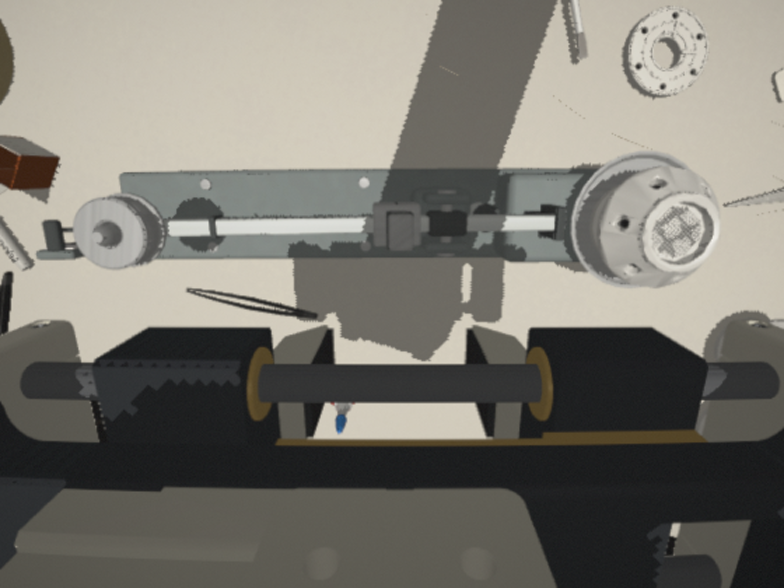

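The tab is centred at image (287,164), within 2 px of the prediction. I have now viewed all 12 pictures, so the rest is numeric: move over the tab, go down with the jaws straddling it, and track the beam in the side camera.

Call:
drive_tool(moves=[[[0, 0.2, -1, 0, 0, 0, 4.5], [0, 0, -1.5, 0, 0, 0, 3.6], [0, 0, -1.5, 0, 0, 0, 3.6], [1, 0, 0, 0, 0, 0, 3.6], [2, 0, 0, 0, 0, 0, 3.6], [2, 0, 0, 0, 0, 0, 3.6], [2, 0, 0, 0, 0, 0, 3.6], [1, 0, 0, 0, 0, 0, 3.6], [0.6, 0, 0, 0, 0, 0, 3.6], [0.2, 0, 0, 0, 0, 0, 3.6]]], squeeze=3)

```text
clock: 16.85
ee_pos: [0.5935, 0.1977, 0.2948]
ee_rot: [[-0.001, -0.723, 0.69], [-0.0, 0.69, 0.723], [-1.0, 0.0, -0.001]]
force: [0.3, 0.1, -0.2]
opening: 0.391
```

```bash
cat > b.py <<'E'
from h import *
s0=arm.get_state();_,m=snap('side','st');s=arm.get_state();R=np.array(s['ee_rot']);p=np.array(s['ee_pos'])
print(s['clock'],p.round(4),'toolF',(R.T@np.array(s['force'])).round(1),(R.T@np.array(s0['force'])).round(1),round(s['opening']*9.18,2))
im=cv2.imread('pics/st.png').astype(float).mean(2)
th=lambda z: proj(m,[.717,.0785,z])[1]
k=(th(.099)-th(.113))/.07   # px per rad at the pan
ref=cv2.imread('pics/side0.png').astype(float).mean(2)
def edge(I,c):
    col=I[205:245,c]; j=[i for i in range(12,39) if col[i]<185<=col[i+1]]
    return 205+j[0]+(185-col[j[0]])/(col[j[0]+1]-col[j[0]]) if j else np.nan
d=[edge(im,c)-edge(ref,c) for c in range(338,352)]
print('px',np.round(d,1),'k',round(k,1),'beam angle ~',round(.07-np.nanmedian(d)/k,4))
w=arm.camera_model('wrist')
E
python3 b.py
```

```text
16.9 [0.5936 0.1978 0.2951] toolF [-1.2 -0.1 -0.4] [ 0.2 -0.2  0.2] 3.59
px [ 0.2  0.1  0.1  7.5  7.5  7.7  0.2  0.1  0.1  0.1  0.   0.1  0.2 -5.4] k 77.6 beam angle ~ 0.0684
```

Call:
drive_tool(moves=[[[0, -0.4, 0, 0, 0, 0, 3.6], [0, -0.4, 0, 0, 0, 0, 3.6], [0, -0.3, 0, 0, 0, 0, 3.6], [0, -0.3, 0, 0, 0, 0, 3.6], [0, -0.3, 0, 0, 0, 0, 3.6], [0, -0.3, 0, 0, 0, 0, 3.6], [0, -0.3, 0, 0, 0, 0, 3.6], [0, -0.3, 0, 0, 0, 0, 3.6], [0, -0.3, 0, 0, 0, 0, 3.6], [0, -0.3, 0, 0, 0, 0, 3.6]]])

```text
clock: 17.9
ee_pos: [0.6167, 0.1759, 0.2953]
ee_rot: [[0.0, -0.724, 0.69], [0.0, 0.69, 0.724], [-1.0, 0.0, 0.0]]
force: [-0.5, 2.3, -1.5]
opening: 0.39
```

```bash
python3 b.py
```

```text
17.95 [0.6172 0.1753 0.2954] toolF [2.2 2.  2. ] [1.5 2.  1.3] 3.62
px [ 3.4  3.4  3.4 10.8 10.9 11.2  3.7  3.7  3.8  3.8  3.8  3.8  3.9  4. ] k 77.6 beam angle ~ 0.0208
```

Call:
drive_tool(moves=[[[0, 0.4, 0, 0, 0, 0, 3.6], [0, 0.2, 0, 0, 0, 0, 3.6], [0, 0, 0, 0, 0, 0, 3.6], [0, 0, 0, 0, 0, 0, 3.6], [0, 0, 0, 0, 0, 0, 3.6], [0, 0, 0, 0, 0, 0, 3.6], [0, 0, 0, 0, 0, 0, 3.6], [0, 0, 0, 0, 0, 0, 3.6], [0, 0, 0, 0, 0, 0, 3.6], [0, 0, 0, 0, 0, 0, 3.6]]])

```text
clock: 18.95
ee_pos: [0.6122, 0.18, 0.2953]
ee_rot: [[-0.0, -0.724, 0.69], [0.0, 0.69, 0.724], [-1.0, 0.0, -0.0]]
force: [0.1, 0.3, -0.7]
opening: 0.392
```

```bash
python3 b.py
```

```text
19.0 [0.6122 0.18   0.2953] toolF [-0.1 -0.3  0.3] [0.7 0.2 0.3] 3.63
px [ 0.2  0.1  0.1  7.5  7.5  7.7  0.2  0.1  0.1  0.2  0.2  0.2  0.2 -5.5] k 77.6 beam angle ~ 0.0677
```

Call:
drive_tool(moves=[[[0, -0.4, 0, 0, 0, 0, 3.6], [0, -0.4, 0, 0, 0, 0, 3.6], [0, -0.4, 0, 0, 0, 0, 3.6], [0, -0.4, 0, 0, 0, 0, 3.6], [0, -0.4, 0, 0, 0, 0, 3.6], [0, -0.4, 0, 0, 0, 0, 3.6], [0, -0.2, 0, 0, 0, 0, 3.6], [0, 0.4, 0, 0, 0, 0, 3.6], [0, 0.2, 0, 0, 0, 0, 3.6], [0, 0, 0, 0, 0, 0, 3.6]]])

```text
clock: 20.0
ee_pos: [0.6266, 0.1661, 0.2957]
ee_rot: [[0.001, -0.724, 0.69], [-0.0, 0.69, 0.724], [-1.0, -0.001, 0.0]]
force: [-0.2, 0.4, 0.8]
opening: 0.392
```

Call:
drive_tool(moves=[[[0, 0, 0, 0, 0, 0, 3.6], [0, 0, 0, 0, 0, 0, 3.6], [0, 0, 0, 0, 0, 0, 3.6], [0, 0, 0, 0, 0, 0, 3.6], [0, 0, 0, 0, 0, 0, 3.6], [0, 0, 0, 0, 0, 0, 3.6], [0, 0, 0, 0, 0, 0, 3.6], [0, 0, 0, 0, 0, 0, 3.6], [0, 0, 0, 0, 0, 0, 3.6], [0, 0, 0, 0, 0, 0, 3.6]]])

```text
clock: 21.0
ee_pos: [0.6267, 0.1662, 0.2953]
ee_rot: [[-0.0, -0.724, 0.69], [0.0, 0.69, 0.724], [-1.0, 0.0, -0.0]]
force: [-0.3, -0.5, 0.9]
opening: 0.394
```

```bash
python3 b.py
```

```text
21.05 [0.6267 0.1662 0.2953] toolF [-0.6  0.2  0.2] [-0.9 -0.1 -0.6] 3.6
px [ 0.2  0.1  0.1  7.5  7.5  7.7  0.2  0.2  0.2  0.2  0.2  0.2  0.2 -5.6] k 77.6 beam angle ~ 0.0673
```

Call:
drive_tool(moves=[[[0, -0.4, 0, 0, 0, 0, 3.6], [0, -0.4, 0, 0, 0, 0, 3.6], [0, -0.4, 0, 0, 0, 0, 3.6], [0, -0.4, 0, 0, 0, 0, 3.6], [0, -0.4, 0, 0, 0, 0, 3.6], [0, -0.2, 0, 0, 0, 0, 3.6], [0, 0.4, 0, 0, 0, 0, 3.6], [0, 0.2, 0, 0, 0, 0, 3.6], [0, 0, 0, 0, 0, 0, 3.6], [0, 0, 0, 0, 0, 0, 3.6]]])

```text
clock: 22.05
ee_pos: [0.6384, 0.1549, 0.2957]
ee_rot: [[0.001, -0.724, 0.69], [-0.0, 0.69, 0.724], [-1.0, -0.001, 0.0]]
force: [-0.4, -0.4, -0.6]
opening: 0.392
```

Call:
drive_tool(moves=[[[0, 0, 0, 0, 0, 0, 3.6], [0, 0, 0, 0, 0, 0, 3.6], [0, 0, 0, 0, 0, 0, 3.6], [0, 0, 0, 0, 0, 0, 3.6], [0, 0, 0, 0, 0, 0, 3.6], [0, 0, 0, 0, 0, 0, 3.6], [0, 0, 0, 0, 0, 0, 3.6], [0, 0, 0, 0, 0, 0, 3.6], [0, 0, 0, 0, 0, 0, 3.6], [0, 0, 0, 0, 0, 0, 3.6]]])

```text
clock: 23.05
ee_pos: [0.6383, 0.1551, 0.2953]
ee_rot: [[-0.0, -0.724, 0.69], [0.0, 0.69, 0.724], [-1.0, 0.0, 0.0]]
force: [-0.5, -0.4, 0.6]
opening: 0.391
```

```bash
python3 b.py
```

```text
23.1 [0.6383 0.1551 0.2953] toolF [ 0.4 -0.5 -0.1] [-0.6  0.1 -0.6] 3.59
px [ 0.2  0.2  0.1  7.5  7.5  7.7  0.2  0.2  0.2  0.2  0.2  0.2  0.2 -5.5] k 77.6 beam angle ~ 0.0675
```

Call:
drive_tool(moves=[[[0, -0.4, 0, 0, 0, 0, 3.6], [0, -0.4, 0, 0, 0, 0, 3.6], [0, -0.4, 0, 0, 0, 0, 3.6], [0, -0.4, 0, 0, 0, 0, 3.6], [0, -0.4, 0, 0, 0, 0, 3.6], [0, 0.4, 0, 0, 0, 0, 3.6], [0, 0.2, 0, 0, 0, 0, 3.6], [0, 0, 0, 0, 0, 0, 3.6], [0, 0, 0, 0, 0, 0, 3.6], [0, 0, 0, 0, 0, 0, 3.6]]])

```text
clock: 24.1
ee_pos: [0.6485, 0.1453, 0.2956]
ee_rot: [[0.001, -0.724, 0.69], [-0.0, 0.69, 0.724], [-1.0, -0.001, 0.0]]
force: [-0.5, -0.4, 0.6]
opening: 0.392
```

Call:
drive_tool(moves=[[[0, 0, 0, 0, 0, 0, 3.6], [0, 0, 0, 0, 0, 0, 3.6], [0, 0, 0, 0, 0, 0, 3.6], [0, 0, 0, 0, 0, 0, 3.6], [0, 0, 0, 0, 0, 0, 3.6], [0, 0, 0, 0, 0, 0, 3.6], [0, 0, 0, 0, 0, 0, 3.6], [0, 0, 0, 0, 0, 0, 3.6], [0, 0, 0, 0, 0, 0, 3.6], [0, 0, 0, 0, 0, 0, 3.6]]])

```text
clock: 25.1
ee_pos: [0.6484, 0.1455, 0.2954]
ee_rot: [[0.0, -0.724, 0.69], [-0.0, 0.69, 0.724], [-1.0, -0.0, 0.0]]
force: [0.4, -0.7, -0.8]
opening: 0.389
```

```bash
python3 b.py
```

```text
25.15 [0.6484 0.1455 0.2953] toolF [-0.2  0.2 -0.7] [ 0.8 -0.8 -0.2] 3.6
px [ 3.8  3.7  3.7 11.2 11.3 11.5  4.   4.   4.   4.1  4.2  4.2  4.3 -2. ] k 77.6 beam angle ~ 0.0172
```

Call:
drive_tool(moves=[[[0, -0.3, 0, 0, 0, 0, 3.6], [0, -0.2, 0, 0, 0, 0, 3.6], [0, -0.2, 0, 0, 0, 0, 3.6], [0, -0.2, 0, 0, 0, 0, 3.6], [0, 0, 0, 0, 0, 0, 3.6], [0, 0.3, 0, 0, 0, 0, 3.6], [0, 0.3, 0, 0, 0, 0, 3.6], [0, 0, 0, 0, 0, 0, 3.6], [0, 0, 0, 0, 0, 0, 3.6], [0, 0, 0, 0, 0, 0, 3.6]]])

```text
clock: 26.15
ee_pos: [0.6507, 0.1432, 0.2955]
ee_rot: [[0.0, -0.724, 0.69], [-0.0, 0.69, 0.724], [-1.0, -0.0, 0.0]]
force: [-0.7, -0.4, -0.8]
opening: 0.394
```

Call:
drive_tool(moves=[[[0, 0, 0, 0, 0, 0, 3.6], [0, 0, 0, 0, 0, 0, 3.6], [0, 0, 0, 0, 0, 0, 3.6], [0, 0, 0, 0, 0, 0, 3.6], [0, 0, 0, 0, 0, 0, 3.6], [0, 0, 0, 0, 0, 0, 3.6], [0, 0, 0, 0, 0, 0, 3.6], [0, 0, 0, 0, 0, 0, 3.6], [0, 0, 0, 0, 0, 0, 3.6], [0, 0, 0, 0, 0, 0, 3.6]]])

```text
clock: 27.15
ee_pos: [0.6506, 0.1434, 0.2953]
ee_rot: [[-0.0, -0.724, 0.69], [0.0, 0.69, 0.724], [-1.0, 0.0, -0.0]]
force: [-0.4, -0.6, 0.0]
opening: 0.393
```

```bash
python3 b.py
```

```text
27.2 [0.6506 0.1434 0.2953] toolF [-0.1  0.1 -0.1] [-0.  -0.1 -0.8] 3.57
px [ 4.   3.9  3.9 11.3 11.5 11.7  4.2  4.2  4.2  4.3  4.4  4.5  4.5 -2. ] k 77.6 beam angle ~ 0.0149
```

Call:
drive_tool(moves=[[[0, -0.3, 0, 0, 0, 0, 3.6], [0, -0.2, 0, 0, 0, 0, 3.6], [0, -0.2, 0, 0, 0, 0, 3.6], [0, -0.2, 0, 0, 0, 0, 3.6], [0, 0, 0, 0, 0, 0, 3.6], [0, 0.3, 0, 0, 0, 0, 3.6], [0, 0.3, 0, 0, 0, 0, 3.6], [0, 0, 0, 0, 0, 0, 3.6], [0, 0, 0, 0, 0, 0, 3.6], [0, 0, 0, 0, 0, 0, 3.6]]])

```text
clock: 28.2
ee_pos: [0.6529, 0.1411, 0.2955]
ee_rot: [[0.001, -0.724, 0.69], [-0.0, 0.69, 0.724], [-1.0, -0.001, 0.0]]
force: [-0.8, -0.9, 0.7]
opening: 0.39
```

Call:
drive_tool(moves=[[[0, 0, 0, 0, 0, 0, 3.6], [0, 0, 0, 0, 0, 0, 3.6], [0, 0, 0, 0, 0, 0, 3.6], [0, 0, 0, 0, 0, 0, 3.6], [0, 0, 0, 0, 0, 0, 3.6], [0, 0, 0, 0, 0, 0, 3.6], [0, 0, 0, 0, 0, 0, 3.6], [0, 0, 0, 0, 0, 0, 3.6], [0, 0, 0, 0, 0, 0, 3.6], [0, 0, 0, 0, 0, 0, 3.6]]])

```text
clock: 29.2
ee_pos: [0.6527, 0.1413, 0.2953]
ee_rot: [[-0.0, -0.724, 0.69], [0.0, 0.69, 0.724], [-1.0, 0.0, 0.0]]
force: [0.2, 0.2, 0.1]
opening: 0.392
```

```bash
python3 b.py; python3 - <<'E'
from h import *
m=load('st');im=cv2.imread('pics/st.png').astype(int).mean(2).astype(int)
d=np.array([-.724,.69]);x=np.array([.69,.724])
o=np.array([.717,.0785])-.2*d
piv=o
mark=np.r_[o-.258*d,.085];print('index mark',proj(m,mark))
u=proj(m,mark).astype(int)
for c in(353,355,357,359,361,363,366,369): print(c,im[208:242,c].tolist())
E
```

```text
29.25 [0.6528 0.1413 0.2953] toolF [ 0.2 -0.4 -0.1] [-0.1  0.1  0.3] 3.62
px [ 5.2  5.1  5.1 12.6 12.7 12.9  5.5  5.5  5.6  5.7  5.8  5.8  5.9  6. ] k 77.6 beam angle ~ -0.004
index mark [567.38714468 286.34304003]
353 [226, 239, 238, 238, 237, 236, 234, 231, 230, 231, 230, 230, 230, 229, 224, 224, 230, 234, 238, 240, 223, 172, 140, 137, 156, 202, 232, 237, 238, 237, 237, 237, 238, 227]
355 [179, 233, 239, 238, 237, 237, 237, 237, 237, 237, 237, 237, 237, 238, 237, 237, 237, 238, 238, 233, 211, 167, 135, 154, 202, 231, 237, 237, 237, 237, 237, 237, 238, 237]
357 [122, 196, 235, 239, 238, 238, 237, 237, 237, 237, 236, 236, 237, 237, 237, 237, 237, 237, 238, 237, 235, 223, 181, 176, 220, 238, 240, 239, 238, 238, 238, 239, 240, 239]
359 [55, 122, 197, 235, 239, 238, 237, 238, 237, 237, 237, 238, 238, 237, 235, 234, 233, 232, 231, 229, 229, 218, 183, 149, 165, 195, 204, 198, 189, 179, 169, 164, 160, 152]
361 [56, 79, 161, 226, 239, 238, 237, 237, 237, 230, 211, 177, 165, 160, 146, 130, 122, 128, 133, 127, 124, 131, 124, 102, 98, 120, 136, 141, 140, 131, 106, 75, 60, 62]
363 [100, 58, 84, 163, 226, 238, 238, 238, 236, 229, 192, 136, 106, 106, 98, 85, 77, 95, 116, 115, 114, 132, 136, 117, 98, 113, 138, 145, 143, 132, 102, 64, 48, 60]
366 [141, 114, 66, 80, 160, 225, 239, 239, 238, 237, 227, 184, 134, 95, 85, 92, 107, 125, 138, 134, 117, 118, 134, 133, 114, 104, 125, 141, 145, 144, 132, 108, 84, 75]
369 [150, 144, 120, 76, 59, 121, 196, 235, 239, 238, 234, 219, 172, 129, 119, 133, 135, 132, 130, 130, 124, 120, 121, 122, 116, 109, 110, 118, 119, 121, 121, 123, 124, 132]
```

```bash
python3 - <<'E'
from h import *
m=load('st')
d=np.array([-.724,.69]);x=np.array([.69,.724])
for pan in([.717,.0807],[.717,.0755]):
  o=np.array(pan)+.2*d
  P=lambda y,xx,z: proj(m,np.r_[o+y*d+xx*x,z]).round(1)
  for y in(-.23,-.24,-.25,-.258):print(y,'pointer level',P(y,0,.085),'+.02rad',P(y,0,.085-y*.02))
  for y in(-.24,-.25,-.26): print('lines@x12',y,P(y,.012,.0905),P(y,.012,.0795),'brtop',P(y,.012,.112))
im=cv2.imread('pics/st.png').astype(int).mean(2).astype(int)
r=cv2.imread('pics/side0.png').astype(int).mean(2).astype(int)
for c in(361,363,365,367): print('start',c,r[218:242,c].tolist());print('now  ',c,im[218:242,c].tolist())
E
```

```text
-0.23 pointer level [353.2 230.2] +.02rad [353.3 228.4]
-0.24 pointer level [357.4 231.3] +.02rad [357.5 229.4]
-0.25 pointer level [361.6 232.4] +.02rad [361.8 230.4]
-0.258 pointer level [365.  233.2] +.02rad [365.2 231.2]
lines@x12 -0.24 [359.4 226.8] [359.1 231. ] brtop [360.2 218.5]
lines@x12 -0.25 [363.7 227.9] [363.2 232.1] brtop [364.5 219.5]
lines@x12 -0.26 [367.9 228.9] [367.5 233.2] brtop [368.8 220.6]
-0.23 pointer level [354.1 231.3] +.02rad [354.2 229.5]
-0.24 pointer level [358.3 232.4] +.02rad [358.4 230.5]
-0.25 pointer level [362.5 233.5] +.02rad [362.7 231.6]
-0.258 pointer level [365.9 234.4] +.02rad [366.1 232.4]
lines@x12 -0.24 [360.4 227.9] [360.  232.1] brtop [361.2 219.5]
lines@x12 -0.25 [364.6 229. ] [364.2 233.2] brtop [365.4 220.6]
lines@x12 -0.26 [368.9 230.1] [368.4 234.3] brtop [369.7 221.7]
start 361 [211, 177, 165, 160, 145, 122, 98, 95, 114, 121, 124, 133, 133, 120, 115, 128, 137, 141, 140, 131, 107, 76, 59, 61]
now   361 [211, 177, 165, 160, 146, 130, 122, 128, 133, 127, 124, 131, 124, 102, 98, 120, 136, 141, 140, 131, 106, 75, 60, 62]
start 363 [193, 136, 105, 105, 99, 84, 71, 73, 96, 108, 113, 133, 139, 122, 109, 123, 141, 145, 143, 131, 102, 64, 48, 60]
now   363 [192, 136, 106, 106, 98, 85, 77, 95, 116, 115, 114, 132, 136, 117, 98, 113, 138, 145, 143, 132, 102, 64, 48, 60]
start 365 [219, 169, 119, 91, 85, 84, 76, 75, 92, 107, 111, 123, 140, 136, 118, 117, 135, 146, 144, 141, 118, 86, 63, 63]
now   365 [218, 169, 117, 92, 86, 82, 83, 100, 120, 123, 115, 123, 137, 128, 105, 105, 128, 142, 145, 139, 119, 87, 63, 63]
start 367 [230, 197, 147, 104, 99, 119, 128, 125, 120, 125, 119, 117, 133, 138, 124, 112, 126, 143, 148, 146, 139, 121, 98, 84]
now   367 [230, 197, 146, 104, 100, 120, 134, 145, 149, 145, 125, 116, 133, 137, 122, 107, 122, 142, 147, 147, 139, 121, 98, 83]
```

Relative to the static index lines, the pointer reads about +0.006 rad, and the pan edge gives about −0.002. Both are well inside the ±0.021 band. Now I'll withdraw upward and recheck.

Call:
drive_tool(moves=[[[-0.5, 0, 0, 0, 0, 0, 3.6], [-1, 0, 0, 0, 0, 0, 3.6], [-2, 0, 0, 0, 0, 0, 3.6], [-3, 0, 0, 0, 0, 0, 3.6], [-3, 0, 0, 0, 0, 0, 3.6], [-2, 0, 0, 0, 0, 0, 3.6], [0, 0, 0, 0, 0, 0, 3.6], [0, 0, 0, 0, 0, 0, 3.6], [0, 0, 0, 0, 0, 0, 3.6], [0, 0, 0, 0, 0, 0, 3.6]]])

```text
clock: 30.25
ee_pos: [0.6523, 0.1411, 0.4089]
ee_rot: [[-0.002, -0.724, 0.69], [-0.001, 0.69, 0.724], [-1.0, 0.001, -0.002]]
force: [0.4, -0.2, -0.1]
opening: 0.394
```

Call:
drive_tool(moves=[[[0, 0, 0, 0, 0, 0, 3.6], [0, 0, 0, 0, 0, 0, 3.6], [0, 0, 0, 0, 0, 0, 3.6], [0, 0, 0, 0, 0, 0, 3.6], [0, 0, 0, 0, 0, 0, 3.6], [0, 0, 0, 0, 0, 0, 3.6], [0, 0, 0, 0, 0, 0, 3.6], [0, 0, 0, 0, 0, 0, 3.6], [0, 0, 0, 0, 0, 0, 3.6], [0, 0, 0, 0, 0, 0, 3.6]]])

```text
clock: 31.25
ee_pos: [0.6527, 0.1413, 0.4103]
ee_rot: [[-0.0, -0.724, 0.69], [-0.0, 0.69, 0.724], [-1.0, 0.0, -0.0]]
force: [0.1, 1.0, 0.5]
opening: 0.391
```

```bash
python3 b.py; python3 - <<'E'
from h import *
im=cv2.imread('pics/st.png').astype(int).mean(2).astype(int)
for c in(357,359,361): print(c,im[225:236,c].tolist())
# bystanders: side-view change against the start
a=cv2.imread('pics/side0.png').astype(int);b=cv2.imread('pics/st.png').astype(int)
for n,(u,v,h) in dict(small=(245,316,10),red1=(285,302,12),red2=(276,337,12),hexkey=(331,345,18),disc=(180,240,14),post=(222,180,10),threadlocker=(321,207,6)).items():
    print(n,np.abs(a-b)[v-h:v+h,u-h:u+h].mean().round(1))
E
```

```text
31.3 [0.6527 0.1414 0.4103] toolF [-0.6  0.6 -0.2] [-0.5  0.6  0.8] 3.62
px [ 5.2  5.1  5.1 12.6 12.7 13.1  5.6  5.5  5.6  5.7  5.8  5.8  6.   6.1] k 77.6 beam angle ~ -0.004
357 [238, 237, 237, 235, 222, 178, 175, 220, 237, 239, 239]
359 [232, 230, 229, 228, 217, 181, 147, 165, 196, 204, 199]
361 [129, 134, 126, 124, 132, 124, 102, 98, 120, 136, 141]
small 0.8
red1 1.5
red2 0.8
hexkey 0.3
disc 0.3
post 10.9
threadlocker 2.4
```

```bash
python3 -c "
from rig import arm
print(arm.finish_job())"
```

```text
the job is handed in; nothing more can be done
None
```

The job is done and handed in at about 31 s. The larger counterweight is over the spindle on the pan, and the poise has been run out roughly 75 mm to balance.

- **Counterweight:** I lowered it with the tool tilted to match the spindle. It caught on the spindle twice and dipped the beam slightly; small sideways corrections freed it. After release, the picture showed it sitting flat on the pan.
- **Poise:** I pushed it with one open finger and backed off after each push to let the beam settle. Readings just after moves were about 2–3 N; I didn't record force during each push.
- **Final level check:** after withdrawing about 11 cm up, two side views about 2 s apart showed the beam at rest. The pan edge gives about −0.002 to −0.004 rad. The pointer against the index lines gave about +0.006 rad, and its position didn't change after withdrawing. The two disagree slightly, but both are well inside the ±0.021 rad band.
- **Other things on the bench:** pixel comparison with the start shows the small weight, hex key, disc and red decoys unmoved; the threadlocker's patch, just above the beam in that view, changed slightly. I didn't compare the tweezers.
- **Post:** its part of the image did change. I put that down to the plate moving with the beam as it came level. I had used all my picture views by then, so I didn't look again to confirm it.

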